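# Release the pinion shaft and show its foot to the inspection camera

## Robot

A 6-joint arm with a two-finger parallel gripper is mounted at the origin on the work surface. World frame = base frame: x ahead of the robot, y to its left, z up, the work surface at z = 0. Lengths are in m, angles in rad, forces in N, time in s.
With the tool pointing down it reaches from about 0.35 to 0.775 m from the base axis. Payload 7.3 kg.
Tool frame: the origin (TCP) lies midway between the tips of the shut fingers; the grasp point (between the pads) lies 19 mm behind it (bot.grip_depth is the distance from the TCP to the grasp point, in m); z points along the fingers, y is the line along which they close (so a half turn about z gives the same grasp; the last joint's range is limited). The gripper opens to 92 mm and grips with 3 to 60 N. Pads are 19 mm wide; open, the fingers measure 130 mm over their backs; the gripper's body (75 mm by 190 mm) begins 47 mm behind the grasp point.
Start: joints at [0.993, 0.342, 1.524, -0, 1.275, -0.146], TCP at [0.22, 0.477, 0.227] pointing down, gripper open.
Joint ranges: [-2.53, 2.53], [-0.77, 2.02], [0.04, 2.7], [-1, 4.14], [0.28, 2.66], [-3.11, 3.11]. Speed limits (rad/s): [2.57, 2.57, 3.14, 3.14, 3.14, 3.14].

## Interface

Orientations are given as a unit quaternion [w, x, y, z].
In Python, from plant import sense, get_image, camera_params, finish_job, bot gives the robot as it stands. The module is installed in compiled form; this text tells all that it offers.
- The arm moves only by the tool jog_arm, never from a script. Its argument "moves" is a list of rows, each an object of numbers: "tx", "ty", "tz": the shift along the tool's x, y, z in units of 30 mm (1.0 is 30 mm); "ax", "ay", "az": the turn, a rotation vector about the tool's x, y, z in units of 6 degrees (1.0 is 6 degrees); "grip": the closure, from 0 (fully open) to 1 (shut). A call has 1 to 12 rows; each row is the pose to reach, as a shift and turn from the pose commanded when the call began, along the tool's axes at that moment; what a row does not reach only later rows make up. A row lasts 1/8 s, in which the tool goes at most 62.5 mm and 10.7 degrees, less where a joint would pass 70% of its speed; a pose out of reach is approached as far as the arm can. A call with a gripper value outside its range is refused whole. The fingers move at their own pace and stop on an object; the grip force is fixed at half the most. Time passes only in rows, so rows that repeat a pose let the fingers close. It gives the time, the measured TCP pose, the force, the opening and the grip force at its end, in the units of the state.
- sense(): the state, without advancing time (a new reading comes with each control period).
- get_image(name): name is "scene" or "top" or "wrist"; returns (picture, depth): 420x560x3 uint8, red, green, blue; 420x560 float32, m along the optical axis (not along the pixel's ray), 0 where there is no reading.
- camera_params(name): a dict with "fx", "fy", "cx", "cy" (pixels), "cam_to_world" (4x4, takes a point from camera to world coordinates); the wrist camera has in their place "mount" (4x4, takes a point from camera to tool coordinates, whose origin is the TCP and whose axes are the flange's). Camera axes: x right, y up, looking along -z (the intrinsics and any distortion apply to the point x, -y, -z); pixel columns grow to the right and rows downward; lengths in m; the calibration is good to about 2 mm. A picture is of the moment at which its call begins: read the wrist's pose just before it. camera_params takes no time and is no camera call.
- finish_job(): hands the job in; it is judged then, once.
The state is a dict: "time_s": time; "joints": joint angles; "qd": joint speeds; "effort": joint torques, N m; "tcp_pos": TCP position; "ee_rot": TCP orientation; "wrist_force": force on the tool from outside, world axes, zero at the start; "torque": the same for the moment, N m; "width": finger opening in m; "finger_force": force on a finger pad.
Only numpy, scipy, OpenCV 4.12 (cv2) and the standard library are available. Lean on these libraries where they do the work, as an engineer would, in place of code of your own. Each camera call takes 0.05 s, during which the arm holds its last target. There are 200 camera calls.

## Task

Turn the release key (the upright paddle on the turret of the shaft holder) clockwise to its stop and let it spring back, so that the magnets let go. Then draw the pinion shaft (the one with the toothed gear) straight up out of its socket, lean it about half-way over and hold it still in the air in front of the bench camera, its foot (the end that was in the socket) held higher than the tops of the standing shafts, 10 to 20 cm from the lens and pointing down at it at a slant. Finish while still holding it there in the gripper, and leave the other shafts and loose parts as they are.

Things in the scene. Friction and masses are not known exactly. Their poses are not given: they have to be found in the camera images.
- holder: Fixed dark steel magnetic holder, block 90 mm deep (its x), 390 long (its y), 55 high; origin under its middle on the bench, z up. Three vertical sockets, 26 mm wide, 50 deep, in its top at x = 0, y = -140, -50, +40 mm, a shaft in each. At y = +150 mm an aluminium turret 70 x 70 mm, top 100 mm above the bench, carries the release key.
- key_grip (a point): Point on the release key's vertical turning axis at grip height, 128 mm above the bench. Key: steel disc 44 mm across, on it an upright black paddle 12 mm thick, 46 long, 106 to 142 mm above the bench. y here runs along the paddle and turns with it; x is across its thickness (the way to pinch it). At rest y is the holder's y.
- key (a joint): Turn of the release key in rad: 0 at rest, growing clockwise seen from above, stop at 1.0. A spring drives it back to 0 when let go (about 0.03 N m at rest, 0.075 N m at the stop).
- pinion_center (a point): Centre of the pinion shaft, 67.5 mm above its foot; z runs foot to head. Steel, 135 mm long, upright in one of the sockets: foot 24 mm thick for 45 mm (in the socket), toothed gear 46 mm across from 45 to 65 mm (rests on the holder's top), then a smooth round journal 22 mm thick, to be gripped, up to the head. Seated, its foot is 10 and its head 145 mm above the bench. 0.27 to 0.41 kg.
- pinion_foot (a point): Centre of the foot's end face of the pinion shaft, 67.5 mm below its centre along the shaft. z runs from foot to head.
- flanged_center (a point): Another steel shaft, with a thin smooth flange (40 mm across, 8 mm tall). Same overall length (135 mm), foot and grip journal as the pinion shaft. Point at its centre, 67.5 mm above its foot; stands at the start in one of the three sockets. Leave it there.
- drum_center (a point): Another steel shaft, with a smooth drum (36 mm across, 34 mm tall). Same overall length (135 mm), foot and grip journal as the pinion shaft. Point at its centre, 67.5 mm above its foot; stands at the start in one of the three sockets. Leave it there.
- lens (a point): Centre of the front glass of the fixed bench inspection camera near the far edge of the table, 115 mm above the bench; the lens, 34 mm across, looks towards the robot (-x here) and upwards by about 45 degrees. Camera: base plate 80 mm square, short post, grey box head 60 x 50 x 45 mm tilted up, just behind the glass.
- bearing: Loose bearing ring lying flat, 60 mm across, 16 mm high; origin at its underside. Leave it.
- race: Loose bearing ring lying flat, 44 mm across, 14 mm high; origin at its underside. Leave it.
- sleeve: Loose standing tube, 52 mm across, 85 mm high; origin at its underside. Leave it.
- pin_center (a point): Loose standing plain pin, 24 mm across, 50 mm high; its centre. Leave it.
- hammer_grip (a point): Handle of a loose hammer, 260 mm long, lying on the bench. Leave it.
Things that resemble listed ones, but are neither listed nor needed, are in the scene too. Leave any blue, brown or orange look-alike of the part that bears pinion_center alone.

How it is judged:
On the way, in this order (a step that is already met when the one before it is completed fails the run):
1. the release key is turned to its stop while the pinion shaft still stands in its socket (value of joint key above 0.92 rad and height (world z) of pinion_center below 0.085 m and angle between pinion_center's own z axis and vertical below 0.2 rad), for 0.05 s.
2. the key has sprung back, the pinion shaft still in its socket (value of joint key below 0.12 rad and height (world z) of pinion_center below 0.085 m and angle between pinion_center's own z axis and vertical below 0.2 rad), for 0.1 s.
3. the pinion shaft is drawn straight up: its foot is above the holder's top, the shaft still upright (height (world z) of pinion_foot above 0.058 m and angle between pinion_center's own z axis and vertical below 0.45 rad), for 0.03 s.
At the end, for the whole second after the job is handed in: Pinion shaft held still by the gripper alone: foot over 130 mm above the bench, in front of the camera, 80 to 230 mm from the lens; shaft leaning 32 to 80 degrees, foot end down, its axis passing the lens within 60 mm (along its own x and y); key back below 0.12 rad (height (world z) of pinion_foot above 0.13 m and angle between pinion_center's own z axis and vertical between 0.55 and 1.4 rad and distance between pinion_foot and lens between 0.08 and 0.23 m and x of pinion_foot in the frame of lens below -0.05 m and x of lens in the frame of pinion_foot between -0.06 and 0.06 m and y of lens in the frame of pinion_foot between -0.06 and 0.06 m and z of lens in the frame of pinion_foot below -0.07 m and contact force between pinion and the fingers above 1 N and contact force between pinion and holder below 0.1 N and linear speed of pinion below 0.03 m/s and value of joint key below 0.12 rad); the arm keeps its last pose, push and grip.
It fails at once if another shaft is drawn out or pushed over (distance of any of flanged_center, drum_center from where it was at the start of the episode above 0.025 m).
It fails at once if a loose part on the bench is displaced by more than 30 mm (distance of any of bearing, race, sleeve, pin_center, hammer_grip from where it was at the start of the episode above 0.03 m).
It also fails if it takes over 48 s, if anything falls off the work surface, if the arm or the gripper's body presses on something with over 40 N, if the wrist force passes 120 N, or if a joint passes its speed limit or range.

## Working session

There is one attempt and no reset: what is moved stays moved. The work goes in short steps, Python scripts to look and compute and a tool call to move; the robot and the scene stay as the last step left them, time stands still between calls to the robot, and variables do not carry over. Pictures are saved under pics/ and viewed, at most 10 in all, crops included, and the job is handed in when it is done.

Besides the shell and the picture viewer there is one more tool, called after "Request:" as name([rows], argument=value, ...), one row to a line, values as JSON. jog_arm: Moves the arm, as the interface text tells. Its arguments: {"type":"object","properties":{"moves":{"type":"array","items":{"type":"object","properties":{"tx":{"type":"number"},"ty":{"type":"number"},"tz":{"type":"number"},"ax":{"type":"number"},"ay":{"type":"number"},"az":{"type":"number"},"grip":{"type":"number"}}}}},"required":["moves"]}

```bash
mkdir -p pics
cat > h.py <<'E'
import numpy as np, cv2
from plant import sense,get_image,camera_params,finish_job,bot
from scipy.spatial.transform import Rotation as R
def Rq(q): return R.from_quat([q[1],q[2],q[3],q[0]])
def c2w(name,s=None):
    p=camera_params(name)
    if 'mount' in p:
        s=s or sense(); T=np.eye(4);T[:3,:3]=Rq(s['ee_rot']).as_matrix();T[:3,3]=s['tcp_pos']; return p,T@np.array(p['mount'])
    return p,np.array(p['cam_to_world'])
def cloud(name,d,s=None):
    p,T=c2w(name,s); v,u=np.mgrid[:420,:560]
    P=np.stack([(u-p['cx'])/p['fx']*d,-(v-p['cy'])/p['fy']*d,-d,np.ones_like(d)],-1)@T.T
    return P[...,:3]
E
python3 - <<'E'
from h import *
for n in ['scene','top']:
    im,d=get_image(n); np.savez(n,im=im,d=d); cv2.imwrite(f'pics/{n}.png',im[...,::-1])
    print({k:np.round(v,3).tolist() for k,v in camera_params(n).items()})
print(camera_params('wrist')); print(sense())
E
```

```text
{'fx': 408.103, 'fy': 408.103, 'cx': 279.135, 'cy': 208.094, 'cam_to_world': [[-0.789, -0.478, 0.386, 0.97], [0.615, -0.622, 0.485, 0.505], [0.008, 0.62, 0.784, 0.934], [0.0, 0.0, 0.0, 1.0]]}
{'fx': 533.024, 'fy': 533.024, 'cx': 285.207, 'cy': 208.156, 'cam_to_world': [[-0.03, 0.997, -0.072, 0.474], [-1.0, -0.03, -0.003, -0.001], [-0.005, 0.072, 0.997, 1.369], [0.0, 0.0, 0.0, 1.0]]}
{'fx': 354.11024909215223, 'fy': 354.11024909215223, 'cx': 276.2217877268858, 'cy': 218.9179912503051, 'mount': array([[-9.33405165e-04,  9.59108772e-01,  2.83036204e-01,
         7.68777397e-02],
       [ 9.99999509e-01,  9.89352646e-04, -5.47353815e-05,
        -3.44860593e-04],
       [-3.32519802e-04,  2.83036014e-01, -9.59109224e-01,
        -1.58150671e-01],
       [ 0.00000000e+00,  0.00000000e+00,  0.00000000e+00,
         1.00000000e+00]])}
{'time_s': 0.1, 'joints': array([ 9.93008282e-01,  3.42612750e-01,  1.52493000e+00, -3.22630163e-05,
        1.27539793e+00, -1.45972218e-01]), 'qd': array([ 0.00174847, -0.0026943 , -0.00206488, -0.00047962,  0.00190261,
        0.00283693]), 'effort': array([ 2.66957788e-03, -4.32002664e+01, -2.44694728e+01,  7.21178809e-02,
        5.26302529e-02, -7.63397793e-05]), 'tcp_pos': array([0.21949554, 0.47650822, 0.22613241]), 'ee_rot': array([-2.24191773e-04,  2.14229704e-01,  9.76783077e-01, -6.35819245e-04]), 'wrist_force': array([0.21701775, 0.00627174, 0.3669179 ]), 'torque': array([-0.0192398 , -0.02845499,  0.03737413]), 'finger_force': 0.0, 'width': 0.09171715243125575}
```

View pics/scene.png

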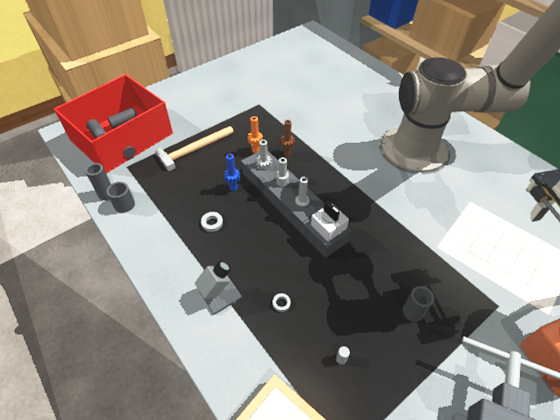

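View pics/top.png

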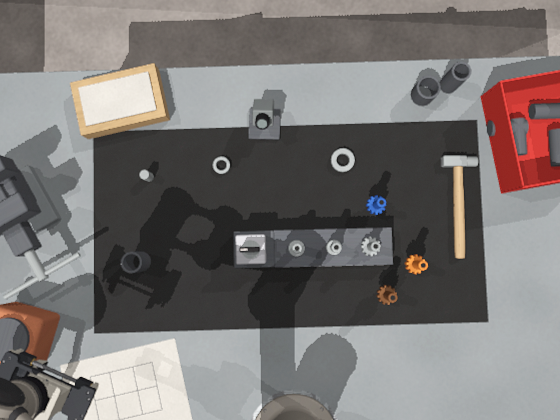

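Candidates for the pinion are grey-toothed top(371,246), in the socket furthest from the turret, plus the blue(376,205), orange(416,264) and brown(387,295) look-alikes standing outside the holder. The grey one fits: steel, toothed, in a socket. The flanged and drum shafts are at (335,247) and (297,248), and the key is at (251,248). I'll measure these and confirm with one crop.

```bash
cat > m.py <<'E'
from h import *
z=np.load('top.npz');im,d=z['im'],z['d'];P=cloud('top',d)
s=np.load('scene.npz');ims,ds=s['im'],s['d'];Ps=cloud('scene',ds)
def st(n,m,Q): q=Q[m]; print(n,m.sum(),np.round(np.median(q,0),4),np.round((q.min(0)+q.max(0))/2,4),np.round(np.ptp(q,axis=0),3))
def reg(Q,c,r): return (abs(Q[...,0]-c[0])<r)&(abs(Q[...,1]-c[1])<r)
for n,(u,v) in dict(pin=(371,246),fl=(335,247),drum=(297,248),key=(251,248)).items():
    c=P[v,u]; print(n,u,v,np.round(c,3))
    for nm,Q in(('top',P),('scene',Ps)):
        hi=(0.125,0.16) if n!='key' else (0.13,0.16)
        m=reg(Q,c,.035)&(Q[...,2]>hi[0])&(Q[...,2]<hi[1])
        if m.sum():
            st(nm,m,Q)
            if n=='key': r=cv2.minAreaRect((Q[m][:,:2]*1000).astype(np.float32)); print(r)
# block top
m=(abs(P[...,2]-.055)<.008)&(P[...,0]>.3)&(P[...,0]<.65)&(abs(P[...,1])<.35)
n,l,stt,_=cv2.connectedComponentsWithStats(m.astype(np.uint8)); k=1+stt[1:,4].argmax()
print('block',cv2.minAreaRect((P[l==k][:,:2]*1000).astype(np.float32)))
m=(abs(P[...,2]-.1)<.006)&reg(P,P[248,251],.06); print('turret',m.sum(),cv2.minAreaRect((P[m][:,:2]*1000).astype(np.float32)))
# camera
c=P[122,263];print('cam',c)
m=reg(P,c,.06)&(P[...,2]>.05);st('camtop',m,P)
m=reg(Ps,c,.06)&(Ps[...,2]>.05);st('camscene',m,Ps)
g=cv2.cvtColor(im,cv2.COLOR_RGB2GRAY)
a=cv2.resize(im[210:290,220:420],(800,320),interpolation=cv2.INTER_CUBIC); b=cv2.resize(im[90:145,230:300],(350,275),interpolation=cv2.INTER_CUBIC);e=cv2.resize(ims[250:320,180:260],(320,280),interpolation=cv2.INTER_CUBIC)
o=np.zeros((600,800,3),np.uint8);o[:320]=a;o[320:595,:350]=b;o[320:600,400:720]=e
cv2.imwrite('pics/crop.png',o[...,::-1])
E
python3 m.py
```

```text
pin 371 246 [ 0.47  -0.191  0.145]
top 82 [ 0.4693 -0.1998  0.1447] [ 0.4685 -0.2009  0.1386] [0.021 0.021 0.026]
scene 68 [ 0.4746 -0.1946  0.1405] [ 0.4721 -0.1977  0.1369] [0.023 0.022 0.023]
fl 335 247 [ 0.47  -0.108  0.147]
top 72 [ 0.4699 -0.1104  0.1442] [ 0.469  -0.1103  0.14  ] [0.021 0.02  0.02 ]
scene 72 [ 0.4758 -0.105   0.1433] [ 0.4733 -0.1083  0.137 ] [0.021 0.022 0.022]
drum 297 248 [ 0.47  -0.021  0.143]
top 69 [ 0.4704 -0.0213  0.1454] [ 0.4705 -0.0214  0.1454] [0.019 0.019 0.012]
scene 78 [ 0.476  -0.0151  0.1426] [ 0.4741 -0.0172  0.1361] [0.019 0.021 0.022]
key 251 248 [0.474 0.084 0.14 ]
top 107 [0.4711 0.0892 0.1407] [0.4707 0.0881 0.1401] [0.012 0.044 0.012]
((470.28118896484375, 88.10670471191406), (44.113243103027344, 11.518363952636719), 88.2737808227539)
scene 105 [0.4762 0.094  0.14  ] [0.4739 0.0917 0.1372] [0.013 0.046 0.014]
((473.8730773925781, 91.6522216796875), (45.759071350097656, 13.282989501953125), 89.94402313232422)
block ((469.6688232421875, -61.66627502441406), (389.9516906738281, 89.99578857421875), 89.67991638183594)
turret 688 ((470.24114990234375, 88.61068725585938), (69.56377410888672, 69.07617950439453), 88.5643310546875)
cam [0.7712098  0.04951735 0.12106193]
camtop 539 [0.792  0.0493 0.1086] [0.7946 0.0504 0.1036] [0.073 0.051 0.056]
camscene 748 [0.8037 0.0648 0.1033] [0.7953 0.054  0.0885] [0.072 0.053 0.076]
```

View pics/crop.png

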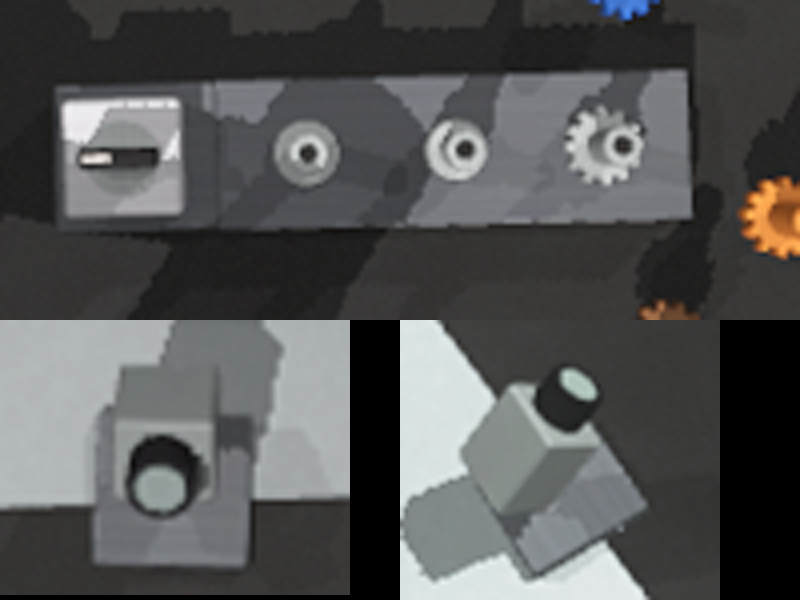

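The crop confirms it: the grey toothed shaft at crop (605,145) is the pinion. The flanged or drum shafts are at (457,150) and (305,152), the key paddle is at (118,158), and the lens glass is at (158,490), which is top (262,124). Next I'll move above the key with the tool's y along world x.

Request:
jog_arm([
  {"tx": -13.0,"ty": -8.2,"tz": 0.9,"az": 10.9,"grip": 0},
  {"tx": -13.0,"ty": -8.2,"tz": 0.9,"az": 10.9,"grip": 0},
  {"tx": -13.0,"ty": -8.2,"tz": 0.9,"az": 10.9,"grip": 0},
  {"tx": -13.0,"ty": -8.2,"tz": 0.9,"az": 10.9,"grip": 0},
  {"tx": -13.0,"ty": -8.2,"tz": 0.9,"az": 10.9,"grip": 0},
  {"tx": -13.0,"ty": -8.2,"tz": 0.9,"az": 10.9,"grip": 0},
  {"tx": -13.0,"ty": -8.2,"tz": 0.9,"az": 10.9,"grip": 0},
  {"tx": -13.0,"ty": -8.2,"tz": 0.9,"az": 10.9,"grip": 0},
  {"tx": -13.0,"ty": -8.2,"tz": 0.9,"az": 10.9,"grip": 0},
  {"tx": -13.0,"ty": -8.2,"tz": 0.9,"az": 10.9,"grip": 0},
  {"tx": -13.0,"ty": -8.2,"tz": 0.9,"az": 10.9,"grip": 0},
  {"tx": -13.0,"ty": -8.2,"tz": 0.9,"az": 10.9,"grip": 0},
])

```text
validation failed for argument at $.mo...
```

Run:
```python
from h import *
s=sense(); im,d=get_image('wrist'); np.savez('w1',im=im,d=d); cv2.imwrite('pics/w1.png',im[...,::-1])
print(s['time_s'],s['joints'],s['tcp_pos'],s['ee_rot']); print(Rq(s['ee_rot']).as_matrix().round(3).tolist())
P=cloud('wrist',d,s)
for c,z0,n in(((.472,.09),.13,'key'),((.47,-.02),.13,'drum')):
    m=(abs(P[...,0]-c[0])<.04)&(abs(P[...,1]-c[1])<.04)&(P[...,2]>z0)&(P[...,2]<.155)
    print(n,m.sum(), m.any() and cv2.minAreaRect((P[m][:,:2]*1000).astype(np.float32)),m.any() and P[m][:,2].max())
print([a for a in dir(bot) if a[0]!='_'])
```

```text
0.1 [ 9.93008282e-01  3.42612750e-01  1.52493000e+00 -3.22630163e-05
  1.27539793e+00 -1.45972218e-01] [0.21949554 0.47650822 0.22613241] [-2.24191773e-04  2.14229704e-01  9.76783077e-01 -6.35819245e-04]
[[-0.908, 0.419, -0.001], [0.419, 0.908, -0.001], [0.0, -0.001, -1.0]]
key 0 False False
drum 0 False False
['Unreachable', 'grip_depth']
```

View pics/w1.png

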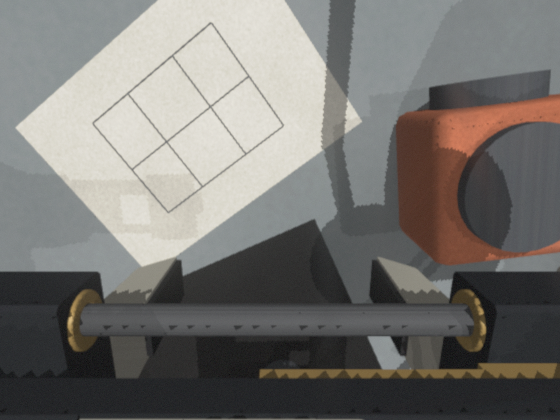

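The move was refused, so the picture shows only the start view (paper and the orange machine). The values probably have a limit, so I'll use smaller ones.

Request:
jog_arm([
  {"tx": -6.5,"ty": -4.1,"tz": 0.4,"az": 5.4,"grip": 0},
  {"tx": -6.5,"ty": -4.1,"tz": 0.4,"az": 5.4,"grip": 0},
  {"tx": -6.5,"ty": -4.1,"tz": 0.4,"az": 5.4,"grip": 0},
  {"tx": -6.5,"ty": -4.1,"tz": 0.4,"az": 5.4,"grip": 0},
  {"tx": -6.5,"ty": -4.1,"tz": 0.4,"az": 5.4,"grip": 0},
  {"tx": -6.5,"ty": -4.1,"tz": 0.4,"az": 5.4,"grip": 0},
])

```text
validation failed for argument at $.mo...
```

Request:
jog_arm([
  {"tx": -1.0,"ty": -0.6,"tz": 0,"ax": 0,"ay": 0,"az": 1.0,"grip": 0},
  {"tx": -2.0,"ty": -1.2,"tz": 0,"ax": 0,"ay": 0,"az": 2.0,"grip": 0},
])

```text
time_s: 0.4
tcp_pos: [0.2593, 0.4183, 0.2264]
ee_rot: [-0.0, 0.316, 0.949, -0.0]
wrist_force: [0.7, -0.0, -0.2]
width: 0.0918
finger_force: 0.0
```

Request:
jog_arm([
  {"tx": -12.2,"ty": -4.5,"tz": 0.9,"ax": 0,"ay": 0,"az": 8.9,"grip": 0},
  {"tx": -12.2,"ty": -4.5,"tz": 0.9,"ax": 0,"ay": 0,"az": 8.9,"grip": 0},
  {"tx": -12.2,"ty": -4.5,"tz": 0.9,"ax": 0,"ay": 0,"az": 8.9,"grip": 0},
  {"tx": -12.2,"ty": -4.5,"tz": 0.9,"ax": 0,"ay": 0,"az": 8.9,"grip": 0},
  {"tx": -12.2,"ty": -4.5,"tz": 0.9,"ax": 0,"ay": 0,"az": 8.9,"grip": 0},
  {"tx": -12.2,"ty": -4.5,"tz": 0.9,"ax": 0,"ay": 0,"az": 8.9,"grip": 0},
  {"tx": -12.2,"ty": -4.5,"tz": 0.9,"ax": 0,"ay": 0,"az": 8.9,"grip": 0},
  {"tx": -12.2,"ty": -4.5,"tz": 0.9,"ax": 0,"ay": 0,"az": 8.9,"grip": 0},
  {"tx": -12.2,"ty": -4.5,"tz": 0.9,"ax": 0,"ay": 0,"az": 8.9,"grip": 0},
])

```text
time_s: 1.52
tcp_pos: [0.4708, 0.0932, 0.1997]
ee_rot: [-0.0, 0.707, 0.707, -0.0]
wrist_force: [-0.9, 0.5, 0.2]
width: 0.0918
finger_force: 0.0
```

```bash
cat > w.py <<'E'
from h import *
import sys
n=sys.argv[1]
s=sense(); im,d=get_image('wrist'); np.savez(n,im=im,d=d); cv2.imwrite(f'pics/{n}.png',im[...,::-1])
print(s['time_s'],s['joints'].round(3),s['tcp_pos'].round(4),s['ee_rot'].round(4))
P=cloud('wrist',d,s)
for c,z0,k in(((.472,.09),.13,'key'),((.47,-.02),.13,'drum'),((.47,-.11),.13,'fl'),((.47,-.20),.13,'pin')):
    m=(abs(P[...,0]-c[0])<.035)&(abs(P[...,1]-c[1])<.035)&(P[...,2]>z0)&(P[...,2]<.155)
    if m.sum()>5: print(k,m.sum(),cv2.minAreaRect((P[m][:,:2]*1000).astype(np.float32)),P[m].max(0).round(4),P[m].min(0).round(4))
E
python3 w.py w2
```

```text
1.525 [3.500e-02 2.850e-01 1.686e+00 1.000e-03 1.171e+00 3.600e-02] [0.4708 0.0932 0.1997] [-4.000e-04  7.075e-01  7.067e-01 -0.000e+00]
key 1254 ((471.3904724121094, 91.01510620117188), (45.2224006652832, 11.8485746383667), 89.81465148925781) [0.4773 0.1136 0.1446] [0.4654 0.0684 0.1301]
drum 183 ((470.4100341796875, -11.430466651916504), (19.82504653930664, 7.207355976104736), 3.6307342052459717) [ 0.4805 -0.0078  0.1399] [ 0.4607 -0.0157  0.13  ]
```

View pics/w2.png

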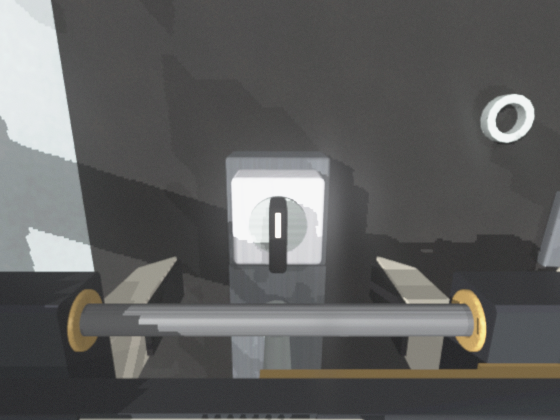

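Picture: the paddle is at (278,235) on the turret, centred between the open fingers and aligned with the tool's x. I'll go down onto it and pinch.

Request:
jog_arm([
  {"tx": -0.07,"ty": 0.02,"tz": 1.5,"ax": 0,"ay": 0,"az": 0,"grip": 0},
  {"tx": -0.07,"ty": 0.02,"tz": 2.5,"ax": 0,"ay": 0,"az": 0,"grip": 0},
  {"tx": -0.07,"ty": 0.02,"tz": 2.95,"ax": 0,"ay": 0,"az": 0,"grip": 0},
  {"tx": -0.07,"ty": 0.02,"tz": 2.95,"ax": 0,"ay": 0,"az": 0,"grip": 0.5},
  {"tx": -0.07,"ty": 0.02,"tz": 2.95,"ax": 0,"ay": 0,"az": 0,"grip": 1},
  {"tx": -0.07,"ty": 0.02,"tz": 2.95,"ax": 0,"ay": 0,"az": 0,"grip": 1},
  {"tx": -0.07,"ty": 0.02,"tz": 2.95,"ax": 0,"ay": 0,"az": 0,"grip": 1},
  {"tx": -0.07,"ty": 0.02,"tz": 2.95,"ax": 0,"ay": 0,"az": 0,"grip": 1},
])

```text
time_s: 2.58
tcp_pos: [0.4724, 0.0898, 0.1115]
ee_rot: [0.0, 0.708, 0.706, 0.0]
wrist_force: [0.0, -0.2, -0.1]
width: 0.0466
finger_force: 0.0
```

Request:
jog_arm([
  {"tx": 0,"ty": 0,"tz": 0,"ax": 0,"ay": 0,"az": 0,"grip": 1},
  {"tx": 0,"ty": 0,"tz": 0,"ax": 0,"ay": 0,"az": 0,"grip": 1},
  {"tx": 0,"ty": 0,"tz": 0,"ax": 0,"ay": 0,"az": 0,"grip": 1},
  {"tx": 0,"ty": 0,"tz": 0,"ax": 0,"ay": 0,"az": 0,"grip": 1},
  {"tx": 0,"ty": 0,"tz": 0,"ax": 0,"ay": 0,"az": 0,"grip": 1},
  {"tx": 0,"ty": 0,"tz": 0,"ax": 0,"ay": 0,"az": 0,"grip": 1},
])

```text
time_s: 3.32
tcp_pos: [0.4717, 0.0898, 0.1112]
ee_rot: [-0.0, 0.708, 0.706, -0.0]
wrist_force: [-3.7, -0.5, 4.7]
width: 0.0118
finger_force: 30.0
```

Request:
jog_arm([
  {"tx": 0,"ty": 0,"tz": 0,"ax": 0,"ay": 0,"az": 1.2,"grip": 1},
  {"tx": 0,"ty": 0,"tz": 0,"ax": 0,"ay": 0,"az": 2.4,"grip": 1},
  {"tx": 0,"ty": 0,"tz": 0,"ax": 0,"ay": 0,"az": 3.6,"grip": 1},
  {"tx": 0,"ty": 0,"tz": 0,"ax": 0,"ay": 0,"az": 4.8,"grip": 1},
  {"tx": 0,"ty": 0,"tz": 0,"ax": 0,"ay": 0,"az": 6.0,"grip": 1},
  {"tx": 0,"ty": 0,"tz": 0,"ax": 0,"ay": 0,"az": 7.2,"grip": 1},
  {"tx": 0,"ty": 0,"tz": 0,"ax": 0,"ay": 0,"az": 8.4,"grip": 1},
  {"tx": 0,"ty": 0,"tz": 0,"ax": 0,"ay": 0,"az": 9.2,"grip": 1},
  {"tx": 0,"ty": 0,"tz": 0,"ax": 0,"ay": 0,"az": 9.6,"grip": 1},
  {"tx": 0,"ty": 0,"tz": 0,"ax": 0,"ay": 0,"az": 9.8,"grip": 1},
  {"tx": 0,"ty": 0,"tz": 0,"ax": 0,"ay": 0,"az": 9.8,"grip": 1},
  {"tx": 0,"ty": 0,"tz": 0,"ax": 0,"ay": 0,"az": 9.8,"grip": 1},
])

```text
time_s: 4.82
tcp_pos: [0.4714, 0.09, 0.1112]
ee_rot: [-0.0, 0.963, 0.268, -0.001]
wrist_force: [-5.8, 1.1, 4.5]
width: 0.0114
finger_force: 30.1
```

Run:
```python
from h import *
s=sense(); print(s['torque'],s['wrist_force'],s['joints'],s['tcp_pos'],s['ee_rot'],s['width'])
```

```text
[0.0466583  0.9802299  0.38950675] [-5.77156152  1.07660855  4.52036603] [2.87430021e-02 3.94829260e-01 1.80488357e+00 8.77690787e-05
 9.43661501e-01 1.05626263e+00] [0.47136628 0.0900064  0.1111638 ] [-2.48727468e-04  9.63339139e-01  2.68285127e-01 -8.56147083e-04] 0.011368717249826046
```

The yaw moment is 0.39 N m after turning 58.7°, so the key is at its stop. I'll open the gripper and then rise.

Request:
jog_arm([
  {"tx": 0,"ty": 0,"tz": 0,"ax": 0,"ay": 0,"az": 9.8,"grip": 0},
  {"tx": 0,"ty": 0,"tz": 0,"ax": 0,"ay": 0,"az": 9.6,"grip": 0},
  {"tx": 0,"ty": 0,"tz": 0,"ax": 0,"ay": 0,"az": 0,"grip": 0},
  {"tx": 0,"ty": 0,"tz": 0,"ax": 0,"ay": 0,"az": 0,"grip": 0},
  {"tx": 0,"ty": 0,"tz": 0,"ax": 0,"ay": 0,"az": 0,"grip": 0},
])

```text
time_s: 5.45
tcp_pos: [0.4728, 0.0898, 0.1112]
ee_rot: [0.0, 0.964, 0.267, 0.001]
wrist_force: [-0.2, -0.1, -0.9]
width: 0.0575
finger_force: 0.0
```

Request:
jog_arm([
  {"tx": 0,"ty": 0,"tz": -1.5,"ax": 0,"ay": 0,"az": 0,"grip": 0},
  {"tx": 0,"ty": 0,"tz": -3,"ax": 0,"ay": 0,"az": 0,"grip": 0},
  {"tx": -1,"ty": 1.6,"tz": -3,"ax": 0,"ay": 0,"az": -2,"grip": 0.3},
  {"tx": -2,"ty": 3.3,"tz": -3,"ax": 0,"ay": 0,"az": -4,"grip": 0.3},
  {"tx": -3,"ty": 5,"tz": -3,"ax": 0,"ay": 0,"az": -6,"grip": 0.3},
  {"tx": -4,"ty": 6.6,"tz": -3,"ax": 0,"ay": 0,"az": -8,"grip": 0.3},
  {"tx": -5,"ty": 8.25,"tz": -3,"ax": 0,"ay": 0,"az": -9.8,"grip": 0.3},
  {"tx": -5,"ty": 8.25,"tz": -3,"ax": 0,"ay": 0,"az": -9.8,"grip": 0.3},
  {"tx": -5,"ty": 8.25,"tz": -3,"ax": 0,"ay": 0,"az": -9.8,"grip": 0.3},
])

```text
time_s: 6.58
tcp_pos: [0.4715, -0.2009, 0.201]
ee_rot: [0.0, 0.711, 0.704, 0.0]
wrist_force: [-0.0, 0.9, 0.6]
width: 0.0644
finger_force: 0.0
```

```bash
python3 w.py w3; sed -i "/get_image(n)/b" m.py
python3 - <<'E'
from h import *
im,d=get_image('scene');P=cloud('scene',d)
m=(abs(P[...,0]-.473)<.035)&(abs(P[...,1]-.09)<.035)&(P[...,2]>.13)&(P[...,2]<.155)
print(m.sum(),m.any() and cv2.minAreaRect((P[m][:,:2]*1000).astype(np.float32)))
im,d=get_image('top');P=cloud('top',d)
m=(abs(P[...,0]-.473)<.035)&(abs(P[...,1]-.09)<.035)&(P[...,2]>.13)&(P[...,2]<.155)
print(m.sum(),m.any() and cv2.minAreaRect((P[m][:,:2]*1000).astype(np.float32)))
E
```

```text
6.575 [-0.553  0.342  1.6    0.     1.2   -0.543] [ 0.4715 -0.2009  0.201 ] [1.000e-04 7.105e-01 7.037e-01 1.000e-04]
fl 1175 ((470.2632141113281, -109.69683074951172), (21.18670654296875, 20.76398468017578), 43.15825653076172) [ 0.481  -0.0988  0.1476] [ 0.4597 -0.1204  0.1307]
pin 1001 ((469.3848876953125, -199.15899658203125), (21.71837043762207, 20.770597457885742), 40.66910934448242) [ 0.4806 -0.1885  0.147 ] [ 0.4587 -0.2097  0.13  ]
104 ((474.6607666015625, 91.43761444091797), (44.91320037841797, 14.1474609375), 89.80713653564453)
107 ((470.2976989746094, 88.08692932128906), (44.214656829833984, 11.51968002319336), 88.32581329345703)
```

View pics/w3.png

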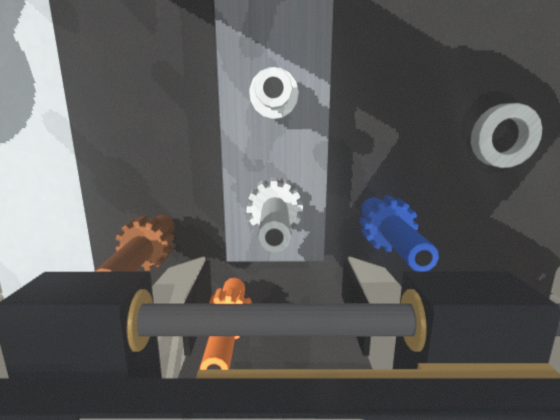

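Picture: the grey pinion head is at (274,238), centred between the fingers, with blue on the right (425,255), brown on the left and orange below, all clear. The key is back at rest. I'll go down and grip.

Request:
jog_arm([
  {"tx": 0.06,"ty": -0.05,"tz": 1.5,"ax": 0,"ay": 0,"az": 0,"grip": 0.3},
  {"tx": 0.06,"ty": -0.05,"tz": 3,"ax": 0,"ay": 0,"az": 0,"grip": 0.3},
  {"tx": 0.06,"ty": -0.05,"tz": 3.5,"ax": 0,"ay": 0,"az": 0,"grip": 0.3},
  {"tx": 0.06,"ty": -0.05,"tz": 3.5,"ax": 0,"ay": 0,"az": 0,"grip": 0.5},
  {"tx": 0.06,"ty": -0.05,"tz": 3.5,"ax": 0,"ay": 0,"az": 0,"grip": 1},
  {"tx": 0.06,"ty": -0.05,"tz": 3.5,"ax": 0,"ay": 0,"az": 0,"grip": 1},
  {"tx": 0.06,"ty": -0.05,"tz": 3.5,"ax": 0,"ay": 0,"az": 0,"grip": 1},
  {"tx": 0.06,"ty": -0.05,"tz": 3.5,"ax": 0,"ay": 0,"az": 0,"grip": 1},
  {"tx": 0.06,"ty": -0.05,"tz": 3.5,"ax": 0,"ay": 0,"az": 0,"grip": 1},
  {"tx": 0.06,"ty": -0.05,"tz": 3.5,"ax": 0,"ay": 0,"az": 0,"grip": 1},
])

```text
time_s: 7.98
tcp_pos: [0.4701, -0.198, 0.0967]
ee_rot: [0.0, 0.708, 0.706, 0.0]
wrist_force: [-1.1, 0.3, 6.0]
width: 0.0215
finger_force: 30.0
```

Request:
jog_arm([
  {"tx": 0,"ty": 0,"tz": -0.5,"ax": 0,"ay": 0,"az": 0,"grip": 1},
  {"tx": 0,"ty": 0,"tz": -1,"ax": 0,"ay": 0,"az": 0,"grip": 1},
  {"tx": 0,"ty": 0,"tz": -1.5,"ax": 0,"ay": 0,"az": 0,"grip": 1},
  {"tx": 0,"ty": 0,"tz": -2,"ax": 0,"ay": 0,"az": 0,"grip": 1},
  {"tx": 0,"ty": 0,"tz": -2.8,"ax": 0,"ay": 0,"az": 0,"grip": 1},
  {"tx": 0,"ty": 0,"tz": -3.6,"ax": 0,"ay": 0,"az": 0,"grip": 1},
  {"tx": 0,"ty": 0,"tz": -4.4,"ax": 0,"ay": 0,"az": 0,"grip": 1},
  {"tx": 0,"ty": 0,"tz": -5.2,"ax": 0,"ay": 0,"az": 0,"grip": 1},
  {"tx": 0,"ty": 0,"tz": -6,"ax": 0,"ay": 0,"az": 0,"grip": 1},
  {"tx": 0,"ty": 0,"tz": -6.7,"ax": 0,"ay": 0,"az": 0,"grip": 1},
  {"tx": 0,"ty": 0,"tz": -6.7,"ax": 0,"ay": 0,"az": 0,"grip": 1},
])

```text
time_s: 9.35
tcp_pos: [0.4704, -0.198, 0.2991]
ee_rot: [0.002, 0.708, 0.706, 0.0]
wrist_force: [0.8, -0.0, -3.2]
width: 0.0219
finger_force: 30.0
```

Run:
```python
from h import *
s=sense(); print(s['joints'].round(4),s['tcp_pos'].round(4),s['width'],s['wrist_force'])
from scipy.optimize import least_squares
D=[([.3426,1.5249,1.2754],(.2195,.4765,.2261)),([.285,1.686,1.171],(.4708,.0932,.1997)),([.3948,1.8049,.9437],(.4714,.0900,.1112)),([.342,1.600,1.200],(.4715,-.2009,.201)),(list(s['joints'][[1,2,4]]),s['tcp_pos'])]
# radial after lateral offset b
def f(p,out=False):
    x0,z0,a2,a3,b,L,e=p;r=[]
    for q,t in D:
        R_=np.sqrt(t[0]**2+t[1]**2-b*b); A=q[0]+q[1]+e; T=sum(q)
        r+=[x0+a2*np.sin(q[0])+a3*np.sin(A)+L*np.sin(T)-R_, z0+a2*np.cos(q[0])+a3*np.cos(A)+L*np.cos(T)-t[2]]
    return np.array(r+[(L-.3)*1e-3])
o=least_squares(f,[0,.35,.4,.4,.076,.3,0]); print(o.x.round(4),abs(o.fun).max())
```

```text
[-5.4880e-01  2.6540e-01  1.4323e+00  1.0000e-04  1.4401e+00 -5.4640e-01] [ 0.4704 -0.198   0.2991] 0.02185423856290377 [ 0.84917676 -0.02833089 -3.22549071]
[ 0.0076  0.2502  0.4998  0.3815 -0.      0.342   0.1151] 0.0002403643860968696
```

Lifted: the foot is at about 0.21 m. I'll carry it to in front of the camera, then tilt.

Request:
jog_arm([
  {"tx": 1,"ty": 0.6,"tz": 0,"ax": 0,"ay": 0,"az": 0,"grip": 1},
  {"tx": 2.2,"ty": 1.2,"tz": 0,"ax": 0,"ay": 0,"az": 0,"grip": 1},
  {"tx": 3.6,"ty": 2,"tz": 0.2,"ax": 0,"ay": 0,"az": 0,"grip": 1},
  {"tx": 5,"ty": 2.8,"tz": 0.4,"ax": -1,"ay": 0,"az": 0,"grip": 1},
  {"tx": 6.4,"ty": 3.6,"tz": 0.6,"ax": -2,"ay": 0,"az": 0,"grip": 1},
  {"tx": 7.6,"ty": 4.2,"tz": 0.8,"ax": -3,"ay": 0,"az": 0,"grip": 1},
  {"tx": 8.4,"ty": 4.7,"tz": 0.8,"ax": -4,"ay": 0,"az": 0,"grip": 1},
  {"tx": 8.4,"ty": 4.7,"tz": 0.8,"ax": -4,"ay": 0,"az": 0,"grip": 1},
  {"tx": 8.4,"ty": 4.7,"tz": 0.8,"ax": -4,"ay": 0,"az": 0,"grip": 1},
])

```text
time_s: 10.48
tcp_pos: [0.6111, 0.0534, 0.2727]
ee_rot: [0.146, 0.693, 0.691, 0.146]
wrist_force: [0.2, -0.6, -3.1]
width: 0.0217
finger_force: 30.0
```

Run:
```python
from h import *
s=sense(); print(s['joints'].round(4),s['tcp_pos'].round(4),Rq(s['ee_rot']).as_matrix().round(3).tolist())
```

```text
[-0.047   0.2541  1.5958  0.0231  0.8758 -0.0556] [0.6111 0.0534 0.2727] [[0.002, 0.915, 0.404], [1.0, -0.002, -0.001], [-0.0, 0.404, -0.915]]
```

Request:
jog_arm([
  {"tx": 0,"ty": 0,"tz": 0,"ax": -0.8,"ay": 0,"az": 0,"grip": 1},
  {"tx": 0,"ty": 0,"tz": 0,"ax": -1.6,"ay": 0,"az": 0,"grip": 1},
  {"tx": 0,"ty": 0,"tz": 0,"ax": -2.4,"ay": 0,"az": 0,"grip": 1},
  {"tx": 0,"ty": 0,"tz": 0,"ax": -3.1,"ay": 0,"az": 0,"grip": 1},
  {"tx": 0,"ty": 0,"tz": 0,"ax": -3.5,"ay": 0,"az": 0,"grip": 1},
  {"tx": 0,"ty": 0,"tz": 0,"ax": -3.5,"ay": 0,"az": 0,"grip": 1},
  {"tx": 0,"ty": 0,"tz": 0,"ax": -3.5,"ay": 0,"az": 0,"grip": 1},
])

```text
time_s: 11.35
tcp_pos: [0.6124, 0.0531, 0.2743]
ee_rot: [0.271, 0.654, 0.652, 0.27]
wrist_force: [-0.2, 0.0, -2.9]
width: 0.0217
finger_force: 30.0
```

Run:
```python
from h import *
s=sense(); M=Rq(s['ee_rot']).as_matrix();print(s['joints'].round(4),s['tcp_pos'].round(4),M[:,2],s['width'])
foot=s['tcp_pos']+.0867*M[:,2]; v=np.array([.770,.053,.115])-foot
print('foot',foot,'dist',np.linalg.norm(v),'off-axis',v-v@M[:,2]*M[:,2],'tilt',np.degrees(np.arccos(-M[2,2])))
a,da=get_image('scene');b,_=get_image('top')
P=cloud('scene',da)
for k in range(1): 
    m=(P[...,2]>.13)&(P[...,0]>.6)&(P[...,0]<.75)&(abs(P[...,1]-.05)<.04)&(P[...,2]<.3)
    print(m.sum())
o=np.hstack([cv2.resize(a[130:330,160:360],(400,400)),cv2.resize(b[70:270,170:370],(400,400))])
cv2.imwrite('pics/end.png',o[...,::-1])
```

```text
[-0.0585  0.1467  1.9291  0.1393  0.2839 -0.1729] [0.6124 0.0531 0.2743] [ 0.70693711 -0.00245668 -0.70727215] 0.021668534761552047
foot [0.6736786  0.05283811 0.21300485] dist 0.13741466087610443 off-axis [-0.00081803  0.00049945 -0.00081938] tilt 44.98659920822021
637
```

View pics/end.png

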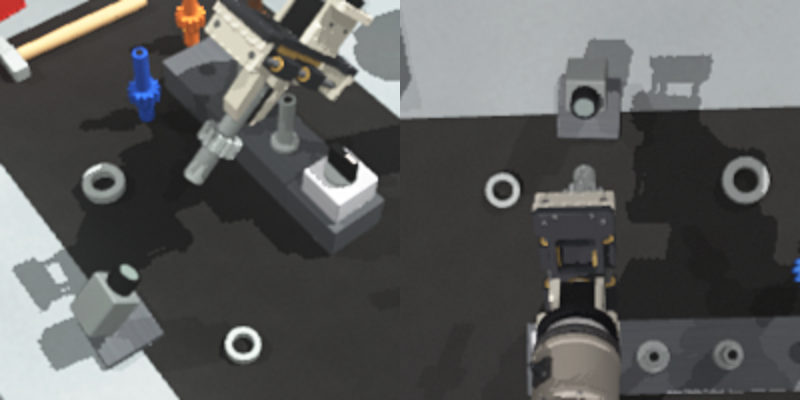

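The pinion is held with its foot at left (195,175), slanting down at the lens glass at (127,272). The right view shows it in line with the lens. Joint 5 is close to its limit, so I'll lean back 4° and settle.

Request:
jog_arm([
  {"tx": 0,"ty": 0,"tz": 0,"ax": 0.4,"ay": 0,"az": 0,"grip": 1},
  {"tx": 0,"ty": 0,"tz": 0,"ax": 0.7,"ay": 0,"az": 0,"grip": 1},
  {"tx": 0,"ty": 0,"tz": 0,"ax": 0.7,"ay": 0,"az": 0,"grip": 1},
  {"tx": 0,"ty": 0,"tz": 0,"ax": 0.7,"ay": 0,"az": 0,"grip": 1},
  {"tx": 0,"ty": 0,"tz": 0,"ax": 0.7,"ay": 0,"az": 0,"grip": 1},
  {"tx": 0,"ty": 0,"tz": 0,"ax": 0.7,"ay": 0,"az": 0,"grip": 1},
])

```text
time_s: 12.2
tcp_pos: [0.6115, 0.0538, 0.2736]
ee_rot: [0.246, 0.664, 0.662, 0.246]
wrist_force: [0.3, 0.1, -2.9]
width: 0.0213
finger_force: 30.0
```

Run:
```python
from h import *
s=sense(); M=Rq(s['ee_rot']).as_matrix();print(s['joints'].round(4),np.abs(s['qd']).max())
foot=s['tcp_pos']+.0867*M[:,2]; v=np.array([.770,.053,.115])-foot
print('foot',foot,'dist',np.linalg.norm(v),'off',v-v@M[:,2]*M[:,2],'tilt',np.degrees(np.arccos(-M[2,2])))
if np.abs(s['qd']).max()<.05: print(finish_job())
```

```text
[-0.055   0.1577  1.8669  0.0871  0.4078 -0.1198] 0.0012971843352731513
foot [0.66809611 0.0536953  0.20793699] dist 0.13792088291689306 off [ 0.01253021 -0.00050192  0.01079658] tilt 40.74725088468677
the job is handed in; nothing more can be done
None
```

I turned the release key to its stop and it sprang back. The pinion shaft was drawn straight up and handed in held still, leaning about 41° with its foot about 0.21 m above the bench and 14 cm from the lens, pointing down at it; the hand-in returned no verdict.

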